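# Weigh down the glued post caps

## Robot

A 6-joint arm with a two-finger parallel gripper is mounted at the origin on the work surface. World frame = base frame: x ahead of the robot, y to its left, z up, the work surface at z = 0. Lengths are in mm, angles in rad, forces in N, time in s.
With the tool pointing down it reaches from about 325 to 900 mm from the base axis. Payload 6.1 kg.
Tool frame: the origin (TCP) lies on the front face of the gripper's body, between the roots of the fingers; the fingertips stand 70 mm ahead of it and the grasp point (between the pads) lies 51 mm ahead of it; y points along the fingers, z is the direction in which the jaws open and shut, and the axes are right-handed (so a half turn about y gives the same grasp; the last joint's range is limited). The gripper opens to 87 mm and grips with 3 to 60 N. Pads are 19 mm wide; open, the fingers measure 117 mm over their backs; the gripper's body (75 mm by 190 mm) begins 51 mm behind the grasp point.
Start: joints at [1.197, 0.22, 1.526, -0, 1.395, -0.126], TCP at [153.294, 605.902, 292.238] pointing down, gripper open.
Joint ranges: [-2.98, 2.98], [-0.91, 2.08], [0.09, 2.57], [-1.24, 4.39], [0.2, 2.65], [-2.68, 2.68]. Speed limits (rad/s): [2.57, 2.57, 3.01, 3.14, 3.14, 3.14].

## Interface

Orientations are given as [roll, pitch, yaw] about the fixed x, y, z axes, in that order (R = Rz(yaw) Ry(pitch) Rx(roll)).
In Python, from station import * gives the robot as it stands.
- The arm moves only by the shell command python3 -m handwheel 'ROWS' [FORCE]. ROWS is JSON, a list that holds one entry, the list of rows, each a list of 7 numbers: the shift along the tool's x, y, z in m, then the turn, a rotation vector about the tool's x, y, z in rad, then the opening in per cent of the stroke, from 0 (shut) to 100 (fully open). In form: [[[tx, ty, tz, rx, ry, rz, gripper], ...]]. A call has 1 to 12 rows; each row shifts and turns the commanded pose from where the row before left it, along the tool's axes as they then stand; what a row does not reach is not made up. A row lasts 1/10 s, in which the tool goes at most 50 mm and 8.59 degrees, less where a joint would pass 70% of its speed; a pose out of reach is approached as far as the arm can. A call is refused whole if a number of a shift passes 0.05 or a number of a turn 0.15, either way. A call with a gripper value outside its range is refused whole. The fingers move at their own pace and stop on an object; FORCE is the grip in N (left out, the last holds). Time passes only in rows, so rows that do not move let the fingers close. It gives the time, the measured TCP pose, the force and the opening at its end, in the units of the state.
- sense(): the state, without advancing time (a new reading comes with each control period).
- get_image(name): name is "side" or "top"; returns a dict with "image" (400x640x3 uint8, red, green, blue), "fx", "fy", "cx", "cy" (pixels), "dist" ([k1, k2, p1, p2, k3] as OpenCV has them; the pictures are not rectified), "rvec" (rotation vector, rad) and "tvec" (3), from world to camera coordinates, as OpenCV has them. Camera axes: x right, y down, z forward; pixel columns grow to the right and rows downward; lengths in mm; the calibration is good to about 2 mm. A picture is of the moment at which its call begins. There is no depth.
- sign_off(): hands the job in, once; it reports no verdict.
The state is a dict: "time": time; "qpos": joint angles; "joint_velocities": joint speeds; "effort": joint torques, N m; "ee_pos": TCP position; "tcp_rot": TCP orientation; "wrist_force": force on the tool from outside, world axes, zero at the start; "torque": the same for the moment, N m; "opening": opening from 0.0 (shut) to 1.0 (fully open).
Only numpy, scipy, OpenCV 4.12 (cv2) and the standard library are available. Lean on these libraries where they do the work, as an engineer would, in place of code of your own. Each camera call takes 0.05 s, during which the arm holds its last target.

## Task

Four square oak post caps have just been glued and need weight while the glue sets: stand one steel weight upright in the middle of each cap, the smallest weight on the smallest cap and so on up to the largest weight on the largest cap. Set each weight down gently without letting it fall, and leave the turned oak knob and the cork sanding block where they are.

Things in the scene. Friction and masses are not known exactly. Their poses are not given: they have to be found in the camera images.
- weight_S_mid (a point): the smallest of four loose plain steel glue-up weights: a round foot disc 36 mm in diameter and 20 mm thick with an upright round grip post 24 mm in diameter on its centre, from 20 to 62 mm above the underside; about 0.27 kg. The point lies on the axis at half height, 31 mm above the underside; z is up the post. Stands on the table at the start; gripped by the post from above, with the finger ends kept clear above the disc.
- weight_M_mid (a point): the second smallest of four loose plain steel glue-up weights: a round foot disc 49 mm in diameter and 20 mm thick with an upright round grip post 24 mm in diameter on its centre, from 20 to 62 mm above the underside; about 0.4 kg. The point lies on the axis at half height, 31 mm above the underside; z is up the post. Stands on the table at the start; gripped by the post from above, with the finger ends kept clear above the disc.
- weight_L_mid (a point): the second largest of four loose plain steel glue-up weights: a round foot disc 62 mm in diameter and 20 mm thick with an upright round grip post 24 mm in diameter on its centre, from 20 to 62 mm above the underside; about 0.58 kg. The point lies on the axis at half height, 31 mm above the underside; z is up the post. Stands on the table at the start; gripped by the post from above, with the finger ends kept clear above the disc.
- weight_XL_mid (a point): the largest of four loose plain steel glue-up weights: a round foot disc 75 mm in diameter and 20 mm thick with an upright round grip post 24 mm in diameter on its centre, from 20 to 62 mm above the underside; about 0.82 kg. The point lies on the axis at half height, 31 mm above the underside; z is up the post. Stands on the table at the start; gripped by the post from above, with the finger ends kept clear above the disc.
- cap_S_top (a point): the smallest of four glued square oak post caps: flat, two boards with a light glue seam, 60 x 60 mm and 20 mm thick, lying fixed on the table. The point is the centre of its upper face, 20 mm above the table; x and y run along its sides, z is up.
- cap_M_top (a point): the second smallest of four glued square oak post caps: flat, two boards with a light glue seam, 75 x 75 mm and 20 mm thick, lying fixed on the table. The point is the centre of its upper face, 20 mm above the table; x and y run along its sides, z is up.
- cap_L_top (a point): the second largest of four glued square oak post caps: flat, two boards with a light glue seam, 90 x 90 mm and 20 mm thick, lying fixed on the table. The point is the centre of its upper face, 20 mm above the table; x and y run along its sides, z is up.
- cap_XL_top (a point): the largest of four glued square oak post caps: flat, two boards with a light glue seam, 105 x 105 mm and 20 mm thick, lying fixed on the table. The point is the centre of its upper face, 20 mm above the table; x and y run along its sides, z is up.
- finial_mid (a point): a loose turned oak knob standing on its foot, round, 48 mm in diameter and 58 mm high, with a waist; a bystander. The point lies on its axis at half height (29 mm).
- sandblock_mid (a point): a loose cork sanding block, 95 mm (x) by 55 mm (y) by 30 mm high, lying flat; a bystander. The point is its centre, 15 mm above the table.
There are look-alikes about, which are no part of the job. What is shaped like the part that bears weight_M_mid but pink is not meant. What is shaped like the part that bears cap_M_top but pink is not meant.

How it is judged (in metres and radians):
At the end, for the whole second after the job is handed in: each of the four weights stands upright (within 0.1 rad) and at rest on the cap of the same size rank, its axis within 12 mm of the cap's centre and its foot on the cap's upper face (horizontal distance between weight_S_mid and cap_S_top below 0.012 m and z of weight_S_mid in the frame of cap_S_top between 0.026 and 0.036 m and angle between each of weight_S_mid, weight_M_mid, weight_L_mid, weight_XL_mid's own z axis and vertical below 0.1 rad and linear speed of each of weight_S, weight_M, weight_L, weight_XL below 0.01 m/s and horizontal distance between weight_M_mid and cap_M_top below 0.012 m and z of weight_M_mid in the frame of cap_M_top between 0.026 and 0.036 m and horizontal distance between weight_L_mid and cap_L_top below 0.012 m and z of weight_L_mid in the frame of cap_L_top between 0.026 and 0.036 m and horizontal distance between weight_XL_mid and cap_XL_top below 0.012 m and z of weight_XL_mid in the frame of cap_XL_top between 0.026 and 0.036 m); the robot touches nothing.
It fails at once if a weight is let fall (over 0.5 m/s with no finger on it) ((linear speed of weight_S above 0.5 m/s and contact force between the fingers and weight_S below 0.02 N) or (linear speed of weight_M above 0.5 m/s and contact force between the fingers and weight_M below 0.02 N) or (linear speed of weight_L above 0.5 m/s and contact force between the fingers and weight_L below 0.02 N) or (linear speed of weight_XL above 0.5 m/s and contact force between the fingers and weight_XL below 0.02 N)).
It fails at once if the turned oak knob is shifted by more than 30 mm (distance of finial_mid from where it was at the start of the episode above 0.03 m).
It fails at once if the sanding block is shifted by more than 30 mm (distance of sandblock_mid from where it was at the start of the episode above 0.03 m).
It also fails if it takes over 115 s, if anything falls off the work surface, if the arm or the gripper's body presses on something with over 40 N, if the wrist force passes 120 N, or if a joint passes its speed limit or range.

## Working session

There is one attempt and no reset: what is moved stays moved. The work goes in short steps, Python scripts to look and compute and a shell command to move; the robot and the scene stay as the last step left them, time stands still between calls to the robot, and variables do not carry over. Pictures are saved under pics/ and viewed, and the job is handed in when it is done.

```bash
mkdir -p pics; ls; python3 - <<'E'
from station import *
import cv2
s=sense()
print({k:s[k] for k in s})
for n in("top","side"):
    d=get_image(n); cv2.imwrite(f"pics/{n}0.png",d["image"][:,:,::-1]); print(n,{k:d[k] for k in d if k!="image"})
E
```

```text
pics
{'time': 0.0, 'qpos': array([ 1.19691118e+00,  2.21233406e-01,  1.52763791e+00, -1.89559493e-06,
        1.39469970e+00, -1.26093593e-01]), 'joint_velocities': array([-0.000215  ,  0.00138756, -0.00116127,  0.00037096,  0.00150746,
        0.00146849]), 'effort': array([-9.55180731e-04, -4.94618976e+01, -3.87368274e+01,  6.97380002e-02,
        5.75123937e-02, -1.84071519e-04]), 'ee_pos': array([153.10660407, 605.44260694, 291.11843368]), 'tcp_rot': array([-1.57275922e+00,  2.46947926e-04, -2.47791462e-01]), 'wrist_force': array([ 0.23849454, -0.12467636, -0.02582094]), 'torque': array([-0.02288515, -0.00876712,  0.04216063]), 'opening': 0.9994766987285865}
top {'fx': 365.3834838655906, 'fy': 365.3834838655906, 'cx': 317.306500296191, 'cy': 201.7522606504675, 'dist': array([0.0281257, 0.       , 0.       , 0.       , 0.       ]), 'rvec': array([ 2.20787129, -2.15543675,  0.0200493 ]), 'tvec': array([ 49.95491165, 454.49348182, 989.16926347])}
side {'fx': 492.1228991891509, 'fy': 492.1228991891509, 'cx': 318.74649223723986, 'cy': 201.10052482403046, 'dist': array([-0.08679473,  0.        ,  0.        ,  0.        ,  0.        ]), 'rvec': array([ 2.19423782, -0.63485628,  0.30179793]), 'tvec': array([-360.43367194,  227.34408462, 1094.23896424])}
```

View pics/top0.png

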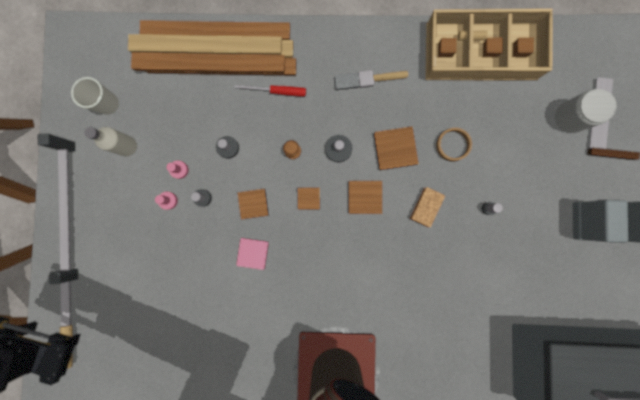

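View pics/side0.png

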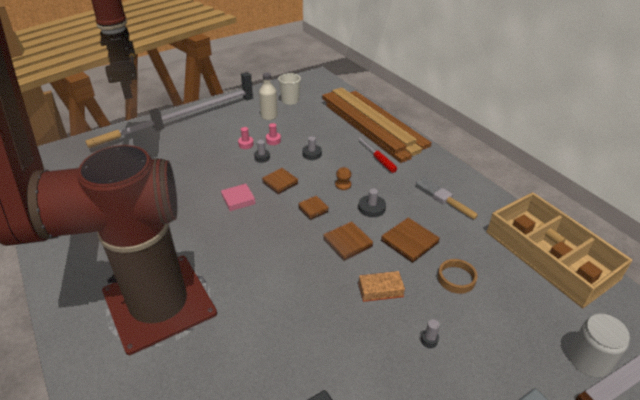

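```bash
cat > h.py <<'E'
from station import *
import cv2, numpy as np
def ray(d,uv):
    K=np.array([[d["fx"],0,d["cx"]],[0,d["fy"],d["cy"]],[0,0,1]])
    n=cv2.undistortPoints(np.array([[uv]],float),K,np.array(d["dist"]))[0,0]
    R=cv2.Rodrigues(np.array(d["rvec"]))[0]; 
    return -R.T@d["tvec"], R.T@np.array([n[0],n[1],1])
def onz(d,uv,z):
    c,v=ray(d,uv); return (c+v*(z-c[2])/v[2])
def proj(d,p):
    K=np.array([[d["fx"],0,d["cx"]],[0,d["fy"],d["cy"]],[0,0,1]])
    return cv2.projectPoints(np.array([p],float),np.array(d["rvec"]),np.array(d["tvec"]),K,np.array(d["dist"]))[0][0,0]
def crop(d,x0,y0,x1,y1,k,fn):
    cv2.imwrite(fn,cv2.resize(d["image"][y0:y1,x0:x1,::-1],None,fx=k,fy=k,interpolation=cv2.INTER_CUBIC))
E
python3 - <<'E'
from h import *
d=get_image("top"); im=d["image"]; hsv=cv2.cvtColor(im,cv2.COLOR_RGB2HSV)
crop(d,150,120,350,270,4,"pics/c1.png"); crop(d,330,120,530,270,4,"pics/c2.png")
e=get_image("side"); crop(e,220,110,420,260,4,"pics/c3.png"); crop(e,300,200,500,350,4,"pics/c4.png")
def comps(m,lo,nm,d,z):
    n,l,s,c=cv2.connectedComponentsWithStats(m.astype(np.uint8))
    for i in range(1,n):
        x,y,w,h,a=s[i]
        if lo<a<2500 and (d is e or (150<c[i][0]<530 and 120<c[i][1]<275)):
            ct=cv2.findContours((l==i).astype(np.uint8),cv2.RETR_EXTERNAL,cv2.CHAIN_APPROX_NONE)[0][0]
            r=cv2.minAreaRect(ct); (x1,y1),rad=cv2.minEnclosingCircle(ct)
            p=onz(d,c[i],z); b=[onz(d,q,z) for q in cv2.boxPoints(r)]
            print(nm,c[i].round(1),a,"xyz",p[:2].round(1),"rectc",onz(d,r[0],z)[:2].round(1),"sides",[round(np.linalg.norm(b[k]-b[k+1])) for k in (0,1)],"ang",round(np.degrees(np.arctan2(*(b[1]-b[0])[1::-1])),1))
sat=hsv[...,1]; 
comps((sat>90),60,"topsat",d,20)
g=hsv[...,2].astype(int); print(np.median(g[200:300,200:300]))
comps((sat<60)&(g<70),30,"dark",d,10)
E
```

```text
topsat [395.5 147.8] 1474 xyz [ 604.2 -148.1] rectc [ 604.3 -148.1] sides [105, 103] ang -80.0
topsat [454.1 143.9] 249 xyz [ 617.5 -304.4] rectc [ 615.8 -302.8] sides [87, 84] ang -89.2
topsat [291.6 149.4] 235 xyz [594.8 134.6] rectc [595.3 134.7] sides [42, 49] ang -62.1
topsat [176.9 168.8] 80 xyz [534.3 449. ] rectc [534.6 448.6] sides [30, 26] ang -20.9
topsat [365.  196.7] 1065 xyz [469.5 -68.3] rectc [468.7 -68.2] sides [86, 87] ang -88.8
topsat [252.5 203.5] 719 xyz [443.8 237.4] rectc [443.9 237.5] sides [74, 72] ang -81.1
topsat [308.2 198.1] 451 xyz [462.1  85.5] rectc [462.4  84.8] sides [57, 54] ang -88.7
topsat [426.9 206.8] 743 xyz [ 446.1 -234. ] rectc [ 446. -234.] sides [94, 57] ang -24.4
topsat [165.5 200. ] 79 xyz [447.9 476.6] rectc [447.6 476.7] sides [28, 25] ang -11.5
131.0
dark [485.7 207.5] 81 xyz [ 448.3 -392.6] rectc [ 447.  -393.3] sides [26, 27] ang -88.7
```

View pics/c1.png

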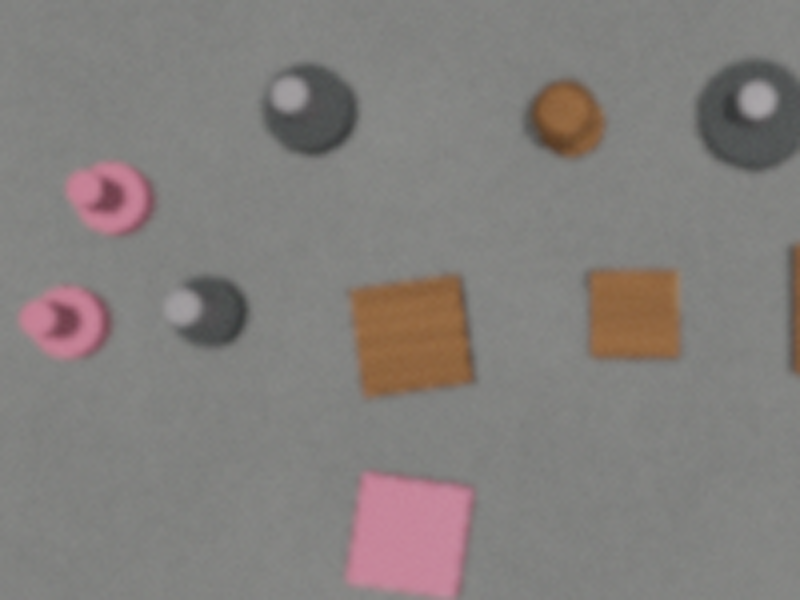

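View pics/c2.png

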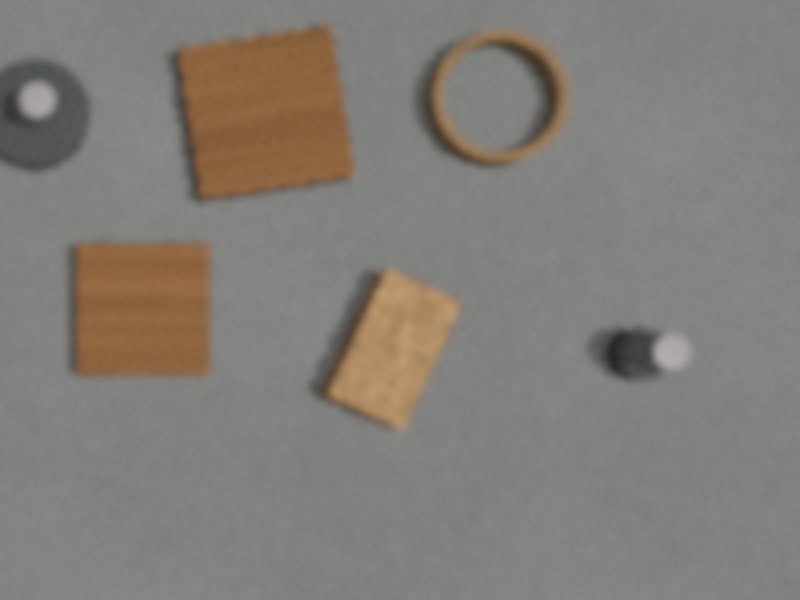

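View pics/c3.png

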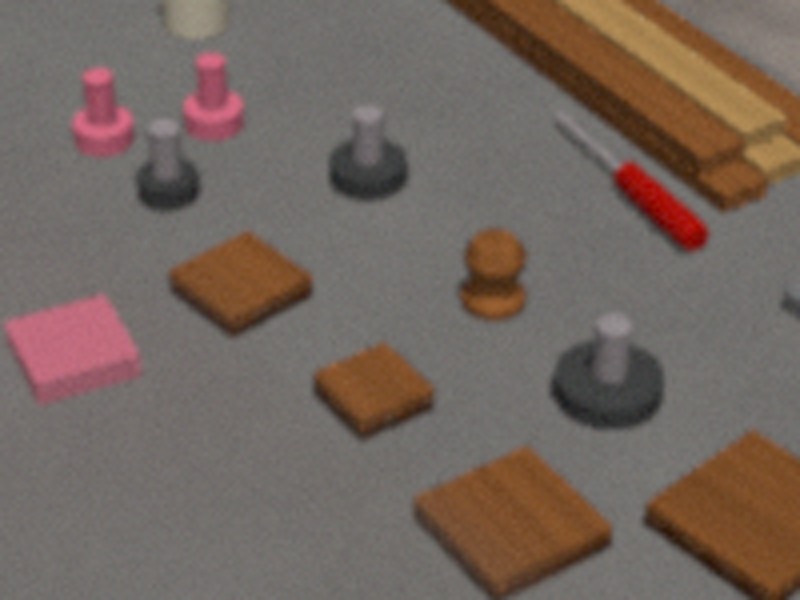

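View pics/c4.png

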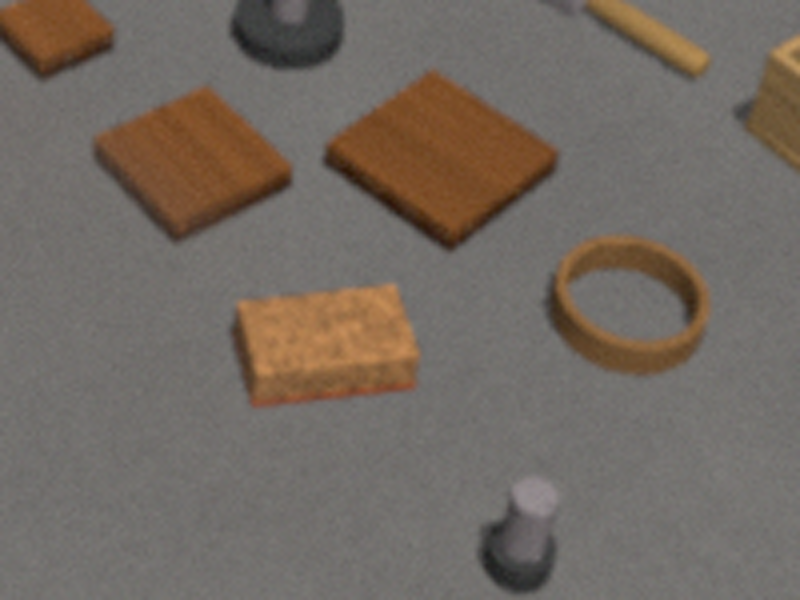

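Seen in the top view:
- **Steel weights:** foot widths give S at (491,208), M at (201,198), L at (228,147) and XL at (338,148).
- **Look-alike weights:** pink ones at (177,170) and (166,201), rejected.
- **Caps:** S at (308,198), M at (253,204), L at (365,197) and XL at (396,148), with measured sides of about 57, 74, 87 and 105 mm.
- **Look-alike cap:** a pink one at (252,254), rejected.
- **Bystanders:** the knob at (291,149) and the sanding block at (427,207).

The close crops confirm these choices. Next I'll measure the post tops and discs.

```bash
cat > meas.py <<'E'
from h import *
def weights(d,seeds,r=22):
    im=cv2.resize(d["image"],None,fx=4,fy=4,interpolation=cv2.INTER_CUBIC)
    hsv=cv2.cvtColor(im,cv2.COLOR_RGB2HSV); g=hsv[...,2].astype(int); s=hsv[...,1]
    out={}
    for n,(u,v) in seeds.items():
        bx=np.zeros(g.shape,bool); bx[int(4*(v-r)):int(4*(v+r)),int(4*(u-r)):int(4*(u+r))]=1
        for nm,m,z in(("post",(g>148)&(s<60)&bx,62),("disc",(g<97)&(s<70)&bx,20)):
            k,l,st,c=cv2.connectedComponentsWithStats(m.astype(np.uint8))
            if k<2: print(n,nm,"none");continue
            i=1+np.argmax(st[1:,4]); ct=cv2.findContours((l==i).astype(np.uint8),0,1)[0]
            ct=max(ct,key=len); (x,y),rad=cv2.minEnclosingCircle(ct)
            h=cv2.convexHull(ct); (ex,ey),(a,b),_=cv2.fitEllipse(h) if len(h)>5 else ((x,y),(0,0),0)
            cc=(c[i]+.5)/4-.5; ec=((ex+.5)/4-.5,(ey+.5)/4-.5)
            mm=1/ (d["fx"]/ (np.linalg.norm(onz(d,cc,z)-ray(d,cc)[0])))/4
            print(n,nm,cc.round(1),"xy",onz(d,cc,z)[:2].round(1),"ell",onz(d,ec,z)[:2].round(1),"diam",round(a*mm),round(b*mm),"enc",round(2*rad*mm))
E
python3 - <<'E'
from meas import *
weights(get_image("top"),dict(S=(491,208),M=(202,198),L=(227,147),XL=(338,148)))
E
```

```text
S post [497.9 207.6] xy [ 446.6 -400.9] ell [ 446.6 -400.9] diam 25 26 enc 26
S disc [486.  207.9] xy [ 447.  -389.2] ell [ 447.2 -391.9] diam 38 55 enc 53
M post [194.8 196.4] xy [457.4 380.9] ell [457.4 380.9] diam 19 21 enc 22
M disc [204.1 197.8] xy [456.3 370.7] ell [457.  375.8] diam 49 54 enc 52
L post [221.9 143. ] xy [599.8 314.8] ell [599.8 314.8] diam 18 19 enc 19
L disc [228.8 148.4] xy [594.1 307.9] ell [597.2 312.1] diam 62 66 enc 66
XL post [339.1 144.5] xy [601.9   6.1] ell [601.9   6.1] diam 20 20 enc 20
XL disc [337.4 149.3] xy [597.3   9.4] ell [599.5   8.7] diam 75 76 enc 77
```

```bash
python3 - <<'E'
from h import *
e=get_image("side"); d=get_image("top")
W=dict(S=(446.8,-399),M=(457.3,379),L=(599,314),XL=(601,7.5))
C=dict(S=(462.3,85.1),M=(443.9,237.5),L=(469.2,-68.3),XL=(604.2,-148.1))
im={}
for nm,dd in(("side",e),("top",d)):
    b=cv2.resize(dd["image"][:,:,::-1],None,fx=5,fy=5,interpolation=cv2.INTER_CUBIC); im[nm]=b
    for n,p in W.items():
        for z,r,c in((62,12,(0,255,255)),(20,dict(S=18,M=24.5,L=31,XL=37.5)[n],(0,255,0))):
            pts=np.array([(proj(dd,(p[0]+r*np.cos(t),p[1]+r*np.sin(t),z))+.5)*5-.5 for t in np.linspace(0,6.28,40)])
            cv2.polylines(b,[pts.round().astype(int)],True,c,1)
    for n,p in C.items():
        u=(proj(dd,(*p,20))+.5)*5-.5; cv2.circle(b,tuple(u.round().astype(int)),2,(255,0,0),-1)
    t=[]
    for n,p in W.items():
        u=(proj(dd,(*p,40))*5).astype(int); t.append(b[u[1]-120:u[1]+120,u[0]-120:u[0]+120])
    im[nm]=np.hstack(t)
o=np.vstack([im["side"],im["top"]]); cv2.imwrite("pics/ov.png",cv2.resize(o,(800,400),interpolation=cv2.INTER_AREA))
E
```

```text
(no output)
```

View pics/ov.png

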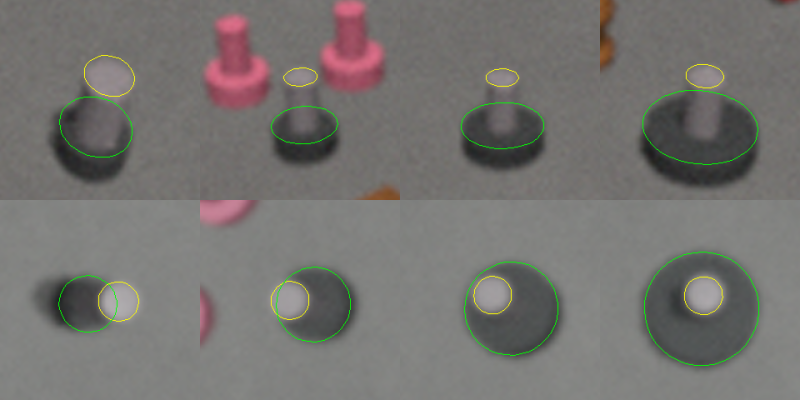

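```bash
python3 -m handwheel '[[[0,0,0,0,-0.124,0,100],[0,0,0,0,-0.124,0,100],[0.03,0,-0.0227,0,0,0,100],[0.03,0,-0.0227,0,0,0,100],[0.03,0,-0.0227,0,0,0,100],[0.03,0,-0.0227,0,0,0,100],[0.03,0,-0.0227,0,0,0,100],[0.03,0,-0.0227,0,0,0,100],[0.03,0,-0.0227,0,0,0,100],[0.03,0,-0.0227,0,0,0,100],[0.03,0,-0.0227,0,0,0,100],[0.03,0,-0.0227,0,0,0,100]]]' 30
```

```text
time: 1.55
ee_pos: [454.4, 377.9, 292.4]
tcp_rot: [-1.571, -0.0, 0.0]
wrist_force: [0.8, 1.6, 0.6]
opening: 1.0
```

```bash
python3 -m handwheel '[[[0.003,0,0.001,0,0,0,100],[0,0.03,0,0,0,0,100],[0,0.03,0,0,0,0,100],[0,0.03,0,0,0,0,100],[0,0.03,0,0,0,0,100],[0,0.03,0,0,0,0,100],[0,0.025,0,0,0,0,100],[0,0.015,0,0,0,0,100],[0,0,0,0,0,0,100]]]' && python3 - <<'E'
from h import *
print(sense()["ee_pos"])
e=get_image("side"); crop(e,190,60,350,180,5,"pics/m1.png")
E
```

```text
time: 2.45
ee_pos: [454.5, 379.4, 99.8]
tcp_rot: [-1.573, 0.004, 0.001]
wrist_force: [-0.4, -0.3, -0.1]
opening: 0.997
[454.52580277 379.42713544  99.76866708]
```

View pics/m1.png

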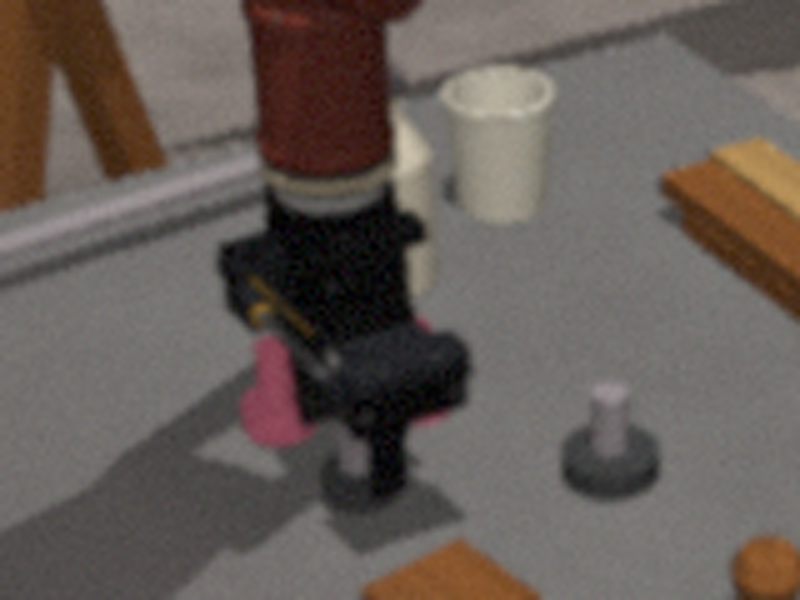

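```bash
python3 -m handwheel '[[[0.0025,0,0,0,0,0,100],[0,0,0,0,0,0,20],[0,0,0,0,0,0,15],[0,0,0,0,0,0,10],[0,0,0,0,0,0,10],[0,0,0,0,0,0,10],[0,0,0,0,0,0,10],[0,0,0,0,0,0,10]]]' 40
```

```text
time: 3.3
ee_pos: [458.8, 379.9, 102.2]
tcp_rot: [-1.571, 0.0, 0.0]
wrist_force: [-0.5, 0.7, -0.0]
opening: 0.448
```

```bash
python3 -m handwheel '[[[0,0,0,0,0,0,10],[0,0,0,0,0,0,10],[0,0,0,0,0,0,10],[0,0,0,0,0,0,10],[0,0,0,0,0,0,10]]]' 40
```

```text
time: 3.8
ee_pos: [458.8, 379.9, 102.2]
tcp_rot: [-1.571, 0.0, 0.0]
wrist_force: [0.1, -0.1, -0.3]
opening: 0.266
```

```bash
python3 -m handwheel '[[[0,0,0,0,0,0,10],[0,-0.01,0,0,0,0,10],[0,-0.02,0,0,0,0,10],[0,-0.03,0,0,0,0,10],[0,-0.02,-0.01,0,0,0,10],[-0.003,0,-0.03,0,0,0,10],[-0.004,0,-0.03,0,0,0,10],[-0.004,0,-0.03,0,0,0,10],[-0.0024,0,-0.03,0,0,0,10],[0,0,-0.0124,0,0,0,10],[0,0,0,0,0,0,10],[0,0,0,0,0,0,10]]]' 40; python3 - <<'E'
from h import *
print(sense()["ee_pos"],sense()["opening"])
e=get_image("side"); crop(e,200,80,360,200,5,"pics/m2.png")
e=get_image("top"); crop(e,170,120,330,240,5,"pics/m2t.png")
E
```

```text
time: 5.0
ee_pos: [445.8, 238.0, 182.6]
tcp_rot: [-1.57, -0.001, -0.001]
wrist_force: [0.2, 1.0, -3.1]
opening: 0.264
[445.75859229 238.02700094 182.64175774] 0.2637660566300006
```

View pics/m2.png

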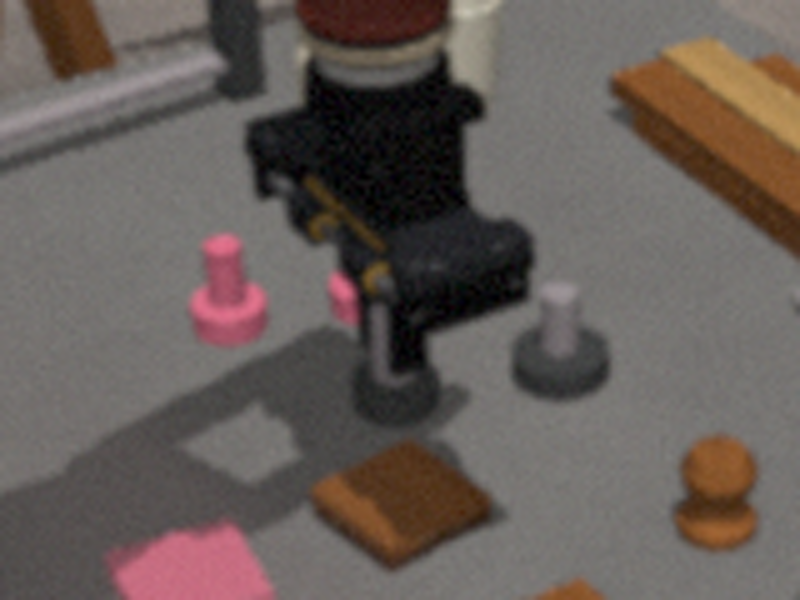

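View pics/m2t.png

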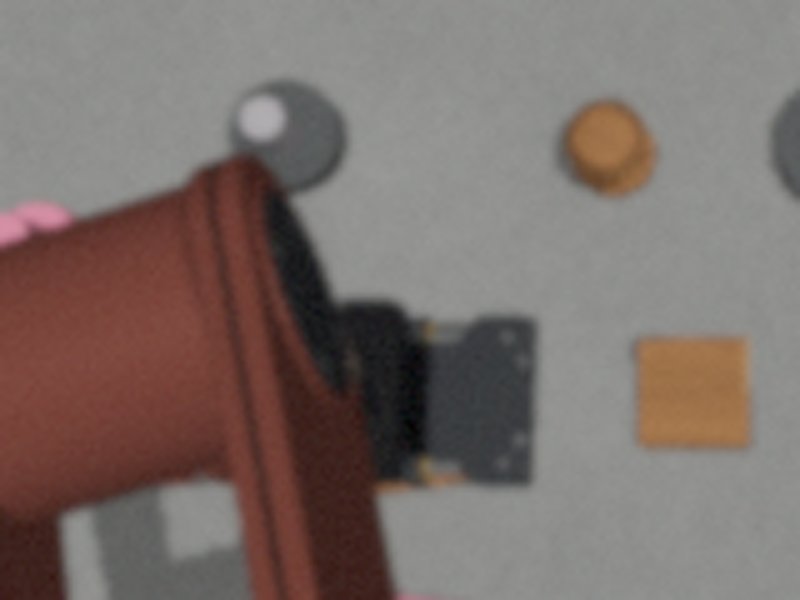

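The side view shows weight M hanging upright in the jaws at (280,158), above the cap at (280,180). Now lowering it.

```bash
python3 -m handwheel '[[[-0.0004,0.02,-0.0005,0,0,0,10],[0,0.02,0,0,0,0,10],[0,0.01,0,0,0,0,10],[0,0.005,0,0,0,0,10],[0,0.003,0,0,0,0,10],[0,0.001,0,0,0,0,10],[0,0,0,0,0,0,10]]]'
python3 -m handwheel '[[[0,0.001,0,0,0,0,10],[0,0,0,0,0,0,10]]]'
```

```text
time: 5.8
ee_pos: [445.5, 237.3, 123.8]
tcp_rot: [-1.57, -0.001, 0.0]
wrist_force: [0.2, -0.6, -3.0]
opening: 0.263
time: 6.0
ee_pos: [445.3, 237.1, 122.6]
tcp_rot: [-1.571, -0.001, 0.0]
wrist_force: [1.5, -0.1, -4.5]
opening: 0.26
```

```bash

python3 -m handwheel '[[[0,0.0005,0,0,0,0,10],[0,0,0,0,0,0,10]]]'
python3 -m handwheel '[[[0,0.0005,0,0,0,0,10],[0,0,0,0,0,0,10]]]'
python3 -m handwheel '[[[0,0.0005,0,0,0,0,10],[0,0,0,0,0,0,10]]]'
```

```text
time: 6.2
ee_pos: [445.3, 237.1, 122.1]
tcp_rot: [-1.571, -0.001, 0.0]
wrist_force: [0.7, 0.1, -1.8]
opening: 0.261
time: 6.4
ee_pos: [445.4, 237.1, 122.1]
tcp_rot: [-1.571, -0.001, 0.0]
wrist_force: [-2.0, -1.9, 5.8]
opening: 0.265
time: 6.6
ee_pos: [445.5, 237.1, 122.1]
tcp_rot: [-1.571, -0.001, 0.0]
wrist_force: [-4.8, -2.5, 9.7]
opening: 0.263
```

```bash

python3 -m handwheel '[[[0,-0.0008,0,0,0,0,10],[0,0,0,0,0,0,30],[0,0,0,0,0,0,40],[0,0,0,0,0,0,70],[0,0,0,0,0,0,70],[0,0,0,0,0,0,70],[0,-0.01,0,0,0,0,70],[0,-0.03,0,0,0,0,70],[0,-0.04,0,0,0,0,70],[0,-0.02,0,0,0,0,70],[0,0,0,0,0,0,70]]]'
python3 - <<'E'
from h import *
e=get_image("side"); crop(e,200,80,360,200,5,"pics/m3.png")
E
```

```text
time: 7.7
ee_pos: [447.3, 237.9, 226.3]
tcp_rot: [-1.568, -0.008, 0.0]
wrist_force: [0.0, 0.0, 0.7]
opening: 0.7
```

View pics/m3.png

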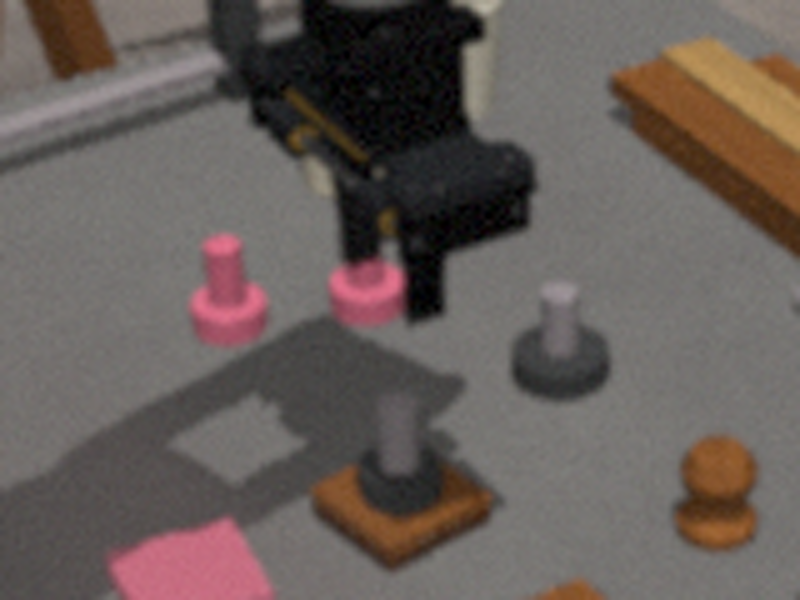

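M stands centred on its cap. Next is L at (599,314).

```bash

python3 -m handwheel '[[[0.0255,0,0.0128,0,0,0,70],[0.0255,0,0.0128,0,0,0,70],[0.0255,0,0.0128,0,0,0,70],[0.0255,0,0.0128,0,0,0,70],[0.0255,0,0.0128,0,0,0,70],[0.0255,0,0.0128,0,0,0,70],[0,0,0,0,0,0,70],[0,0,0,0,0,0,70],[0,0,0,0,0,0,70]]]'
```

```text
time: 8.65
ee_pos: [596.8, 313.4, 220.3]
tcp_rot: [-1.572, 0.002, 0.0]
wrist_force: [-0.3, 0.7, 0.0]
opening: 0.7
```

```bash

python3 -m handwheel '[[[0.0023,0.01,0.0009,0,0,0,70],[0,0.03,0,0,0,0,70],[0,0.03,0,0,0,0,70],[0,0.025,0,0,0,0,70],[0,0.015,0,0,0,0,60],[0,0.008,0,0,0,0,60],[0,0,0,0,0,0,40],[0,0,0,0,0,0,10],[0,0,0,0,0,0,10],[0,0,0,0,0,0,10],[0,0,0,0,0,0,10],[0,0,0,0,0,0,10]]]' 45
python3 -m handwheel '[[[0,0,0,0,0,0,10],[0,0,0,0,0,0,10],[0,0,0,0,0,0,10],[0,0,0,0,0,0,10]]]'
```

```text
time: 9.85
ee_pos: [601.0, 314.9, 104.8]
tcp_rot: [-1.57, -0.002, 0.0]
wrist_force: [-0.7, -1.0, 5.6]
opening: 0.263
time: 10.25
ee_pos: [601.0, 314.9, 104.7]
tcp_rot: [-1.57, -0.002, 0.0]
wrist_force: [0.1, -0.7, 6.4]
opening: 0.262
```

```bash

python3 -m handwheel '[[[0,-0.01,0,0,0,0,10],[0,-0.02,0,0,0,0,10],[0,-0.03,0,0,0,0,10],[0,-0.03,0,0,0,0,10],[-0.005,0,-0.015,0,0,0,10],[-0.01,0,-0.025,0,0,0,10],[-0.01,0,-0.03,0,0,0,10],[-0.01,0,-0.03,0,0,0,10],[-0.01,0,-0.03,0,0,0,10],[-0.01,0,-0.03,0,0,0,10],[-0.01,0,-0.03,0,0,0,10],[-0.01,0,-0.03,0,0,0,10]]]'
python3 -m handwheel '[[[-0.01,0,-0.03,0,0,0,10],[-0.01,0,-0.03,0,0,0,10],[-0.01,0,-0.03,0,0,0,10],[-0.01,0,-0.03,0,0,0,10],[-0.01,0,-0.025,0,0,0,10],[-0.0048,0,-0.0182,0,0,0,10],[0,0,0,0,0,0,10],[0,0,0,0,0,0,10],[0,0,0,0,0,0,10]]]'
```

```text
time: 11.45
ee_pos: [523.9, 93.8, 192.7]
tcp_rot: [-1.571, 0.002, 0.0]
wrist_force: [0.3, -0.6, -5.3]
opening: 0.265
time: 12.35
ee_pos: [470.4, -67.7, 193.2]
tcp_rot: [-1.57, 0.001, 0.001]
wrist_force: [-1.0, 0.2, -5.4]
opening: 0.266
```

```bash

python3 -m handwheel '[[[0.0008,0.02,-0.0006,0,0,0,10],[0,0.02,0,0,0,0,10],[0,0.012,0,0,0,0,10],[0,0.006,0,0,0,0,10],[0,0.004,0,0,0,0,10],[0,0.002,0,0,0,0,10],[0,0.001,0,0,0,0,10],[0,0,0,0,0,0,10]]]'
python3 -m handwheel '[[[0,0.001,0,0,0,0,10],[0,0,0,0,0,0,10]]]'
python3 -m handwheel '[[[0,0.001,0,0,0,0,10],[0,0,0,0,0,0,10]]]'
python3 -m handwheel '[[[0,0.0005,0,0,0,0,10],[0,0,0,0,0,0,10]]]'
python3 - <<'E'
from h import *
e=get_image("side"); crop(e,280,130,440,250,5,"pics/l1.png")
E
```

```text
time: 13.15
ee_pos: [471.8, -69.1, 129.0]
tcp_rot: [-1.571, -0.001, 0.0]
wrist_force: [0.3, -0.1, -4.4]
opening: 0.262
time: 13.35
ee_pos: [471.6, -69.1, 127.8]
tcp_rot: [-1.571, -0.0, 0.0]
wrist_force: [-0.0, 0.3, -6.6]
opening: 0.266
time: 13.55
ee_pos: [471.4, -69.1, 126.5]
tcp_rot: [-1.571, 0.0, 0.0]
wrist_force: [-0.3, 0.1, -5.0]
opening: 0.266
time: 13.75
ee_pos: [471.4, -69.0, 126.0]
tcp_rot: [-1.571, 0.0, 0.0]
wrist_force: [-0.4, -0.2, -4.6]
opening: 0.263
```

View pics/l1.png

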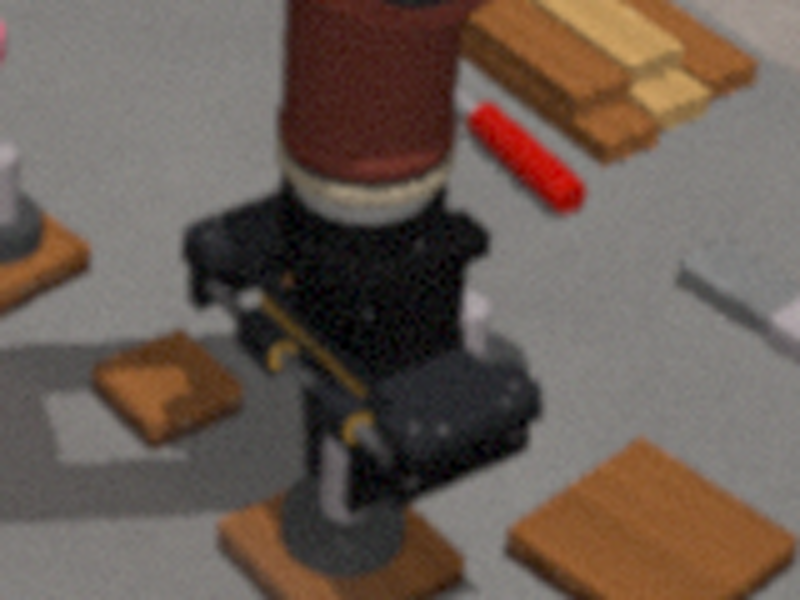

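The weight hangs upright over cap L. A little more lowering.

```bash

python3 -m handwheel '[[[0,0.0008,0,0,0,0,10],[0,0,0,0,0,0,10]]]'
python3 -m handwheel '[[[0,0.0007,0,0,0,0,10],[0,0,0,0,0,0,10]]]'
python3 -m handwheel '[[[0,0.0005,0,0,0,0,10],[0,0,0,0,0,0,10]]]'
```

```text
time: 14.0
ee_pos: [471.4, -69.0, 125.1]
tcp_rot: [-1.571, 0.0, 0.0]
wrist_force: [-0.7, -0.2, -6.1]
opening: 0.261
time: 14.2
ee_pos: [471.5, -69.1, 124.8]
tcp_rot: [-1.571, 0.0, 0.0]
wrist_force: [-1.3, 0.8, -1.8]
opening: 0.263
time: 14.4
ee_pos: [471.5, -69.1, 124.7]
tcp_rot: [-1.571, 0.0, 0.0]
wrist_force: [-4.3, 0.7, 4.8]
opening: 0.265
```

```bash

python3 -m handwheel '[[[0,-0.0004,0,0,0,0,10],[0,0,0,0,0,0,30],[0,0,0,0,0,0,40],[0,0,0,0,0,0,70],[0,0,0,0,0,0,70],[0,0,0,0,0,0,70],[0,-0.01,0,0,0,0,70],[0,-0.03,0,0,0,0,70],[0,-0.04,0,0,0,0,70],[0,-0.02,0,0,0,0,70]]]'
python3 -m handwheel '[[[0.0216,0,0.01275,0,0,0,70],[0.0216,0,0.01275,0,0,0,70],[0.0216,0,0.01275,0,0,0,70],[0.0216,0,0.01275,0,0,0,70],[0.0216,0,0.01275,0,0,0,70],[0.0216,0,0.01275,0,0,0,70],[0,0,0,0,0,0,70],[0,0,0,0,0,0,70],[0,0,0,0,0,0,70]]]'
```

```text
time: 15.4
ee_pos: [472.8, -69.4, 228.5]
tcp_rot: [-1.572, -0.005, 0.0]
wrist_force: [1.0, -0.1, 0.5]
opening: 0.698
time: 16.3
ee_pos: [600.4, 7.1, 224.5]
tcp_rot: [-1.571, 0.001, -0.0]
wrist_force: [-0.3, -0.1, 0.7]
opening: 0.7
```

```bash

python3 -m handwheel '[[[0.0006,0.01,0.0004,0,0,0,70],[0,0.03,0,0,0,0,70],[0,0.03,0,0,0,0,70],[0,0.025,0,0,0,0,70],[0,0.017,0,0,0,0,60],[0,0.01,0,0,0,0,60],[0,0,0,0,0,0,50],[0,0,0,0,0,0,50],[0,0,0,0,0,0,10],[0,0,0,0,0,0,10],[0,0,0,0,0,0,10],[0,0,0,0,0,0,10]]]' 55
python3 -m handwheel '[[[0,0,0,0,0,0,10],[0,0,0,0,0,0,10],[0,0,0,0,0,0,10],[0,0,0,0,0,0,10]]]'
```

```text
time: 17.5
ee_pos: [602.2, 7.3, 103.4]
tcp_rot: [-1.572, -0.002, 0.0]
wrist_force: [-0.6, -2.3, 3.2]
opening: 0.263
time: 17.9
ee_pos: [602.2, 7.3, 103.4]
tcp_rot: [-1.572, -0.001, 0.0]
wrist_force: [-0.8, -4.5, 5.5]
opening: 0.263
```

```bash

python3 -m handwheel '[[[0,-0.01,0,0,0,0,10],[0,-0.02,0,0,0,0,10],[0,-0.025,0,0,0,0,10],[0,-0.02,-0.01,0,0,0,10],[0.0012,0,-0.025,0,0,0,10],[0.002,0,-0.03,0,0,0,10],[0,0,-0.03,0,0,0,10],[0,0,-0.03,0,0,0,10],[0,0,-0.02,0,0,0,10],[0,0,-0.0104,0,0,0,10],[0,0,0,0,0,0,10],[0,0,0,0,0,0,10]]]'
```

```text
time: 19.1
ee_pos: [604.3, -146.3, 176.5]
tcp_rot: [-1.569, 0.002, 0.0]
wrist_force: [-0.8, -0.3, -8.5]
opening: 0.264
```

```bash

python3 -m handwheel '[[[0.0008,0.015,-0.0012,0,0,0,10],[0,0.015,0,0,0,0,10],[0,0.01,0,0,0,0,10],[0,0.005,0,0,0,0,10],[0,0.002,0,0,0,0,10],[0,0.001,0,0,0,0,10],[0,0,0,0,0,0,10],[0,0,0,0,0,0,10]]]'
python3 -m handwheel '[[[0,0.001,0,0,0,0,10],[0,0,0,0,0,0,10]]]'
python3 - <<'E'
from h import *
e=get_image("side"); crop(e,330,150,490,270,5,"pics/x1.png")
E
```

```text
time: 19.9
ee_pos: [606.1, -148.9, 130.2]
tcp_rot: [-1.571, -0.001, 0.0]
wrist_force: [0.1, 0.1, -7.9]
opening: 0.26
time: 20.1
ee_pos: [605.7, -148.8, 128.7]
tcp_rot: [-1.571, -0.0, 0.0]
wrist_force: [0.2, 0.6, -7.8]
opening: 0.264
```

View pics/x1.png

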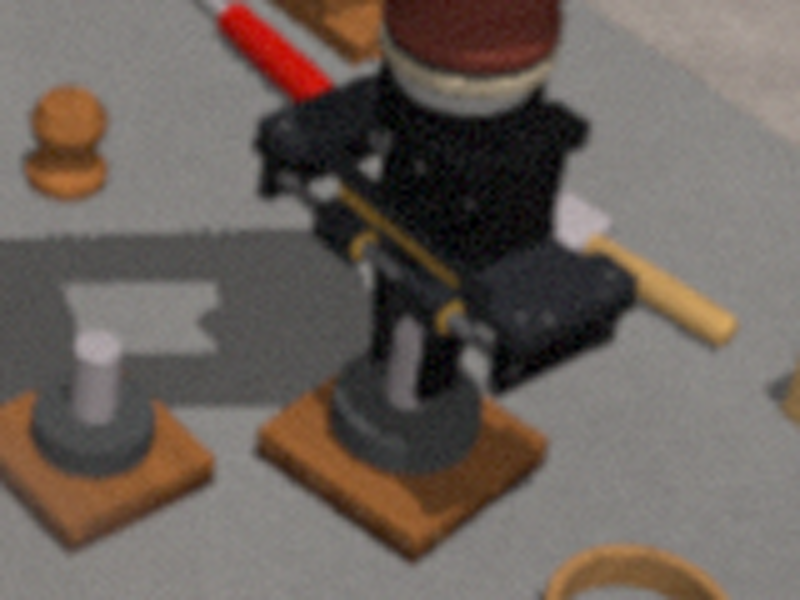

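L stands well on its cap, and XL hangs upright over its own.

```bash

python3 -m handwheel '[[[0,0.002,0,0,0,0,10],[0,0.001,0,0,0,0,10],[0,0,0,0,0,0,10]]]'
python3 -m handwheel '[[[0,0.0008,0,0,0,0,10],[0,0,0,0,0,0,10]]]'
python3 -m handwheel '[[[0,0.0007,0,0,0,0,10],[0,0,0,0,0,0,10]]]'
python3 -m handwheel '[[[0,0.0007,0,0,0,0,10],[0,0,0,0,0,0,10]]]'
```

```text
time: 20.45
ee_pos: [605.4, -148.6, 125.1]
tcp_rot: [-1.571, 0.001, 0.0]
wrist_force: [-0.4, 0.4, -7.8]
opening: 0.264
time: 20.65
ee_pos: [605.6, -148.7, 124.5]
tcp_rot: [-1.571, 0.0, 0.0]
wrist_force: [0.3, 0.6, -8.0]
opening: 0.262
time: 20.85
ee_pos: [605.6, -148.7, 123.9]
tcp_rot: [-1.571, 0.0, 0.0]
wrist_force: [-0.3, 0.7, -6.5]
opening: 0.261
time: 21.05
ee_pos: [605.7, -148.7, 123.5]
tcp_rot: [-1.571, -0.0, 0.0]
wrist_force: [-0.5, 0.6, -6.3]
opening: 0.26
```

```bash

python3 -m handwheel '[[[0,0.0007,0,0,0,0,10],[0,0,0,0,0,0,10]]]'
python3 -m handwheel '[[[0,0.0006,0,0,0,0,10],[0,0,0,0,0,0,10]]]'
```

```text
time: 21.25
ee_pos: [605.7, -148.7, 123.4]
tcp_rot: [-1.571, -0.0, 0.0]
wrist_force: [-4.1, 2.3, 1.9]
opening: 0.262
time: 21.45
ee_pos: [605.8, -148.7, 123.4]
tcp_rot: [-1.571, -0.0, 0.0]
wrist_force: [-5.5, 1.6, 5.0]
opening: 0.261
```

```bash

python3 -m handwheel '[[[0,-0.0004,0,0,0,0,10],[0,0,0,0,0,0,30],[0,0,0,0,0,0,40],[0,0,0,0,0,0,70],[0,0,0,0,0,0,70],[0,0,0,0,0,0,70],[0,-0.01,0,0,0,0,70],[0,-0.03,0,0,0,0,70],[0,-0.04,0,0,0,0,70],[0,-0.02,0,0,0,0,70]]]'
python3 -m handwheel '[[[-0.0159,0,-0.025,0,0,0,70],[-0.0159,0,-0.025,0,0,0,70],[-0.0159,0,-0.025,0,0,0,70],[-0.0159,0,-0.025,0,0,0,70],[-0.0159,0,-0.025,0,0,0,70],[-0.0159,0,-0.025,0,0,0,70],[-0.0159,0,-0.025,0,0,0,70],[-0.0159,0,-0.025,0,0,0,70],[-0.0159,0,-0.025,0,0,0,70],[-0.0159,0,-0.025,0,0,0,70],[0,0,0,0,0,0,70],[0,0,0,0,0,0,70]]]'
```

```text
time: 22.45
ee_pos: [607.1, -149.2, 227.0]
tcp_rot: [-1.573, -0.005, 0.0]
wrist_force: [0.5, -0.1, 0.3]
opening: 0.695
time: 23.65
ee_pos: [446.5, -399.2, 222.9]
tcp_rot: [-1.571, -0.001, -0.001]
wrist_force: [0.1, -1.0, -0.3]
opening: 0.699
```

```bash

python3 -m handwheel '[[[0,0.01,0,0,0,0,70],[0,0.03,0,0,0,0,70],[0,0.03,0,0,0,0,70],[0,0.025,0,0,0,0,70],[0,0.015,0,0,0,0,60],[0,0.01,0,0,0,0,60],[0,0,0,0,0,0,50],[0,0,0,0,0,0,50],[0,0,0,0,0,0,10],[0,0,0,0,0,0,10],[0,0,0,0,0,0,10],[0,0,0,0,0,0,10]]]' 35
python3 -m handwheel '[[[0,0,0,0,0,0,10],[0,0,0,0,0,0,10],[0,0,0,0,0,0,10],[0,0,0,0,0,0,10]]]'
```

```text
time: 24.85
ee_pos: [447.0, -399.3, 103.1]
tcp_rot: [-1.572, -0.001, 0.0]
wrist_force: [-0.5, -1.3, 1.3]
opening: 0.27
time: 25.25
ee_pos: [447.0, -399.3, 103.0]
tcp_rot: [-1.572, -0.001, 0.0]
wrist_force: [1.3, -1.5, 5.6]
opening: 0.267
```

```bash

python3 -m handwheel '[[[0,-0.01,0,0,0,0,10],[0,-0.02,0,0,0,0,10],[0,-0.03,0,0,0,0,10],[0,-0.03,0,0,0,0,10],[0,-0.03,0.01,0,0,0,10],[0.001,0,0.025,0,0,0,10],[0.001,0,0.03,0,0,0,10],[0.001,0,0.03,0,0,0,10],[0.001,0,0.03,0,0,0,10],[0.001,0,0.03,0,0,0,10],[0.001,0,0.03,0,0,0,10],[0.001,0,0.03,0,0,0,10]]]'
python3 -m handwheel '[[[0.001,0,0.03,0,0,0,10],[0.001,0,0.03,0,0,0,10],[0.001,0,0.03,0,0,0,10],[0.001,0,0.03,0,0,0,10],[0.001,0,0.03,0,0,0,10],[0.001,0,0.03,0,0,0,10],[0.001,0,0.03,0,0,0,10],[0.0015,0,0.03,0,0,0,10],[0,0,0.02,0,0,0,10],[0,0,0.0094,0,0,0,10],[0,0,0,0,0,0,10],[0,0,0,0,0,0,10]]]'
```

```text
time: 26.45
ee_pos: [452.7, -181.9, 221.6]
tcp_rot: [-1.569, 0.002, 0.0]
wrist_force: [0.6, -0.0, -1.9]
opening: 0.266
time: 27.65
ee_pos: [461.8, 85.2, 222.1]
tcp_rot: [-1.571, 0.001, 0.0]
wrist_force: [-0.5, -1.0, -1.0]
opening: 0.27
```

```bash

python3 -m handwheel '[[[0.0006,0.02,0,0,0,0,10],[0,0.025,0,0,0,0,10],[0,0.025,0,0,0,0,10],[0,0.014,0,0,0,0,10],[0,0.006,0,0,0,0,10],[0,0.003,0,0,0,0,10],[0,0.001,0,0,0,0,10],[0,0,0,0,0,0,10]]]'
python3 -m handwheel '[[[0,0.001,0,0,0,0,10],[0,0,0,0,0,0,10],[0,0,0,0,0,0,10]]]'
python3 - <<'E'
from h import *
e=get_image("side"); crop(e,250,120,410,240,5,"pics/s1.png")
E
```

```text
time: 28.45
ee_pos: [463.3, 85.4, 129.1]
tcp_rot: [-1.571, -0.001, -0.0]
wrist_force: [0.0, 0.0, -1.1]
opening: 0.27
time: 28.75
ee_pos: [462.9, 85.7, 127.7]
tcp_rot: [-1.571, -0.001, 0.0]
wrist_force: [-0.0, 0.5, -2.7]
opening: 0.266
```

View pics/s1.png

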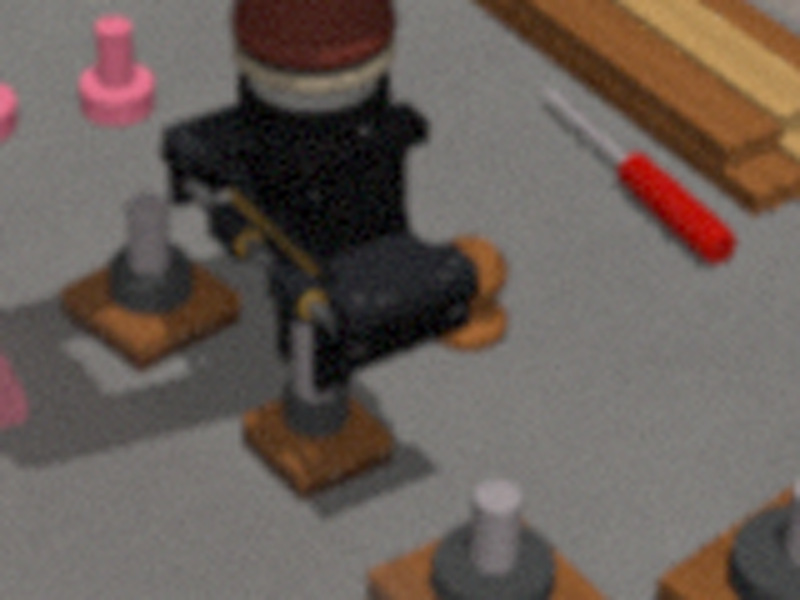

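S hangs upright just above its cap, at crop (315,415). The other three stand on their caps.

```bash

python3 -m handwheel '[[[0,0.002,0,0,0,0,10],[0,0.001,0,0,0,0,10],[0,0,0,0,0,0,10]]]'
python3 -m handwheel '[[[0,0.0008,0,0,0,0,10],[0,0,0,0,0,0,10]]]'
python3 -m handwheel '[[[0,0.0006,0,0,0,0,10],[0,0,0,0,0,0,10]]]'
python3 -m handwheel '[[[0,0.0006,0,0,0,0,10],[0,0,0,0,0,0,10]]]'
```

```text
time: 29.1
ee_pos: [462.5, 85.7, 124.0]
tcp_rot: [-1.571, 0.001, 0.0]
wrist_force: [0.2, -0.6, -3.1]
opening: 0.264
time: 29.3
ee_pos: [462.6, 85.7, 123.4]
tcp_rot: [-1.571, 0.0, 0.0]
wrist_force: [-0.3, -0.1, -2.9]
opening: 0.265
time: 29.5
ee_pos: [462.8, 85.7, 123.1]
tcp_rot: [-1.571, -0.0, 0.0]
wrist_force: [0.1, -0.1, -0.9]
opening: 0.264
time: 29.7
ee_pos: [463.0, 85.6, 123.0]
tcp_rot: [-1.571, -0.001, 0.0]
wrist_force: [-2.4, -0.5, 5.4]
opening: 0.267
```

Touching. I'll release, rise, then move away to clear the top view.

```bash

python3 -m handwheel '[[[0,-0.0004,0,0,0,0,10],[0,0,0,0,0,0,30],[0,0,0,0,0,0,40],[0,0,0,0,0,0,70],[0,0,0,0,0,0,70],[0,0,0,0,0,0,70],[0,-0.01,0,0,0,0,70],[0,-0.03,0,0,0,0,70],[0,-0.04,0,0,0,0,70],[0,-0.04,0,0,0,0,70],[0,-0.03,0,0,0,0,70],[0,-0.02,0,0,0,0,70]]]'
python3 -m handwheel '[[[-0.01,0,0.035,0,0,0,70],[-0.01,0,0.035,0,0,0,70],[-0.01,0,0.035,0,0,0,70],[-0.01,0,0.035,0,0,0,70],[-0.01,0,0.035,0,0,0,70],[-0.01,0,0.035,0,0,0,70],[-0.01,0,0.035,0,0,0,70],[-0.01,0,0.035,0,0,0,70],[-0.01,0,0.035,0,0,0,70],[-0.01,0,0.035,0,0,0,70],[-0.01,0,0.035,0,0,0,70],[-0.01,0,0.035,0,0,0,70]]]'
python3 -m handwheel '[[[-0.02,0,0.03,0,0,0,70],[-0.02,0,0.03,0,0,0,70],[-0.02,0,0.03,0,0,0,70],[-0.02,0,0.03,0,0,0,70],[0,0,0,0,0,0,70],[0,0,0,0,0,0,70]]]'
python3 - <<'E'
from meas import *
d=get_image("top"); crop(d,150,110,450,290,2.6,"pics/f.png")
e=get_image("side"); crop(e,210,90,450,270,3.3,"pics/fs.png")
C=dict(S=(462.3,85.1),M=(443.9,237.5),L=(469.2,-68.3),XL=(604.2,-148.1))
im=cv2.resize(d["image"],None,fx=4,fy=4,interpolation=cv2.INTER_CUBIC);hsv=cv2.cvtColor(im,cv2.COLOR_RGB2HSV)
for n,p in C.items():
    u,v=proj(d,(*p,82)); m=((hsv[...,2]>140)&(hsv[...,1]<60)).astype(np.uint8)
    bx=np.zeros_like(m); bx[int(4*v-36):int(4*v+36),int(4*u-36):int(4*u+36)]=1; m&=bx
    k,l,st,c=cv2.connectedComponentsWithStats(m)
    j=1+np.argmax(st[1:,4]) if k>1 else 0
    print(n,st[j,4],(onz(d,(c[j]+.5)/4-.5,82)[:2]-p).round(1) if j else None)
E
```

```text
time: 30.9
ee_pos: [463.5, 85.7, 296.7]
tcp_rot: [-1.571, -0.005, 0.0]
wrist_force: [-0.3, 0.2, 0.7]
opening: 0.701
time: 32.1
ee_pos: [341.9, 507.1, 293.6]
tcp_rot: [-1.57, -0.0, 0.0]
wrist_force: [0.8, 0.2, 0.8]
opening: 0.698
time: 32.7
ee_pos: [262.0, 625.9, 293.0]
tcp_rot: [-1.571, -0.0, 0.002]
wrist_force: [-0.2, -0.5, -0.4]
opening: 0.698
S 913 [-0.4 -0.4]
M 833 [ 0.1 -0.4]
L 956 [ 1.1 -0.6]
XL 906 [ 1.2 -0.4]
```

View pics/f.png

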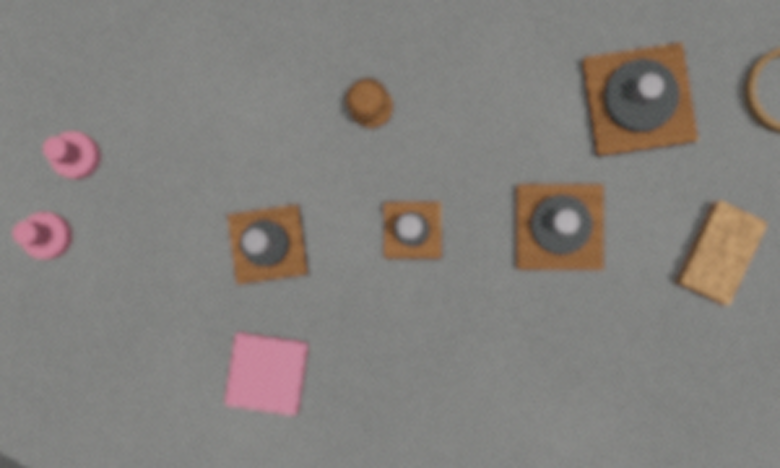

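View pics/fs.png

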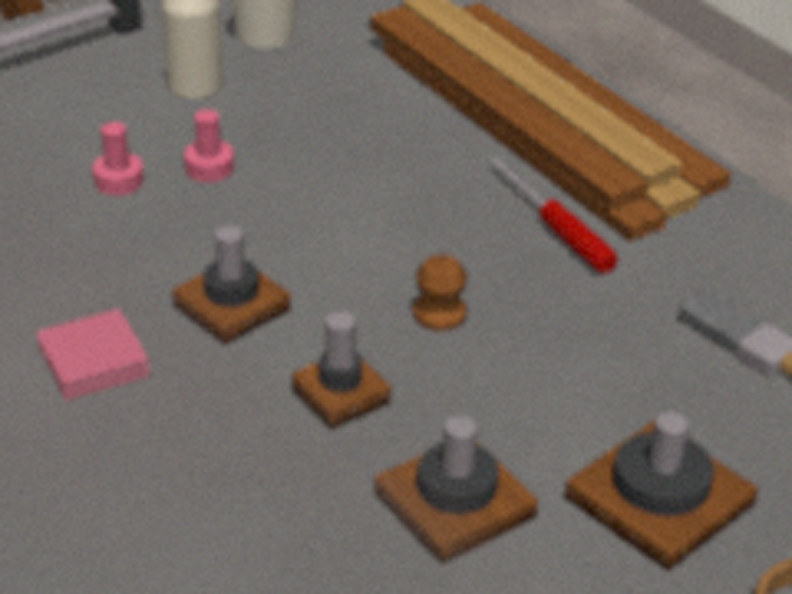

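Both views show all four weights upright and centred on the caps of their rank. The knob and sanding block look unmoved, and the arm is well clear.

```bash
python3 -c "
from station import *
print(sign_off())"
```

```text
the job is handed in; nothing more can be done
None
```

All four steel weights (S, M, L and XL) now stand upright on the oak caps of the same size, and the job is handed in. It took about 33 s of the 115 s allowed. I set each weight down in small steps until the wrist force showed contact, then released it. No verdict was reported at hand-in.

The last top view put each post top within about 1.3 mm of its cap's centre, against the 12 mm limit, and calibration is good to about 2 mm. The side view showed every weight upright. The knob, the sanding block and the pink look-alikes looked unmoved, though I judged that by eye and did not re-measure them. No check failed. The only disagreement was early on, when two estimates of the same weight's position differed by up to 5 mm for M and 9 mm for S, whose disc outline took in shadow. Drawing the estimates back into both camera views settled it.

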